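# Spice grinder: set the lever, then hold the bayonet lid half way to its lock

## Task

Get the spice grinder ready for a pulse: first swing the grind lever on its deck to the middle, longest of its five marks. Then take the lid with the bar grip and two lugs (not the plain cover with the round knob), set it fully home in the grinder's mouth with its lugs through the two slots, twist it clockwise (seen from above) until the bar points at the long rib half way to the lock, stopping before the lock clicks, and keep holding it there against the return spring: finish while still gripping the lid. Leave the plain cover, the slim bottle and the small round pot where they are.

Things in the scene. Friction and masses are not known exactly. Their poses are not given: they have to be found in the camera images.
- grinder: Spice grinder, fixed: white rounded motor base, 110 (x) x 215 (y) x 55 mm high, with a round steel collar and, to its -y side, a flat deck with the grind lever. Origin on the table under the collar's (mouth's) axis, z up. The base reaches 55 mm to +y and 160 mm to -y of it. Collar: 92 mm outer diameter, flat rim 95 mm above the table.
- mouth (a point): Centre of the mouth, on the rim plane, 95 mm above the table; axes as the grinder's. The opening is 63 mm across. The rim is a lip 9 mm thick with two slots, at the +x and -x sides, 15.5 mm wide, out to 39 mm from the axis. Below the lip a channel of 39 mm radius lets the lugs turn.
- half_rib (a point): Top of one long slim rib (10 mm long) on the collar's outside, 50 mm from the mouth axis: half way, 0.65 rad clockwise from the slot at +x. Another lies opposite. A short slim rib marks each slot (entry); a broad block 1.30 rad clockwise of each slot marks the lock.
- grind_lever (a joint): Angle of the grind lever about an upright pivot on the deck, 85 mm to -y of the mouth axis. 0 = along the grinder's -y, at the middle of the five marks (long, thick); positive = counter-clockwise from above (end swings to +x). Marks at -0.8, -0.4, 0, 0.4, 0.8; stops at +-0.95. Starts at 0.45 to 0.85. Stays where it is left (friction 0.05 N m).
- lever_top (a point): Centre of the top of the upright round post at the lever's end: black post 12 mm in diameter, 50 mm from the pivot, top 102 mm above the table, free to grip for the 34 mm below its top; the 8 mm thick lever arm and then the deck (55 mm above the table) lie below.
- lid: The grinder's lid, loose, grey, about 120 g, right way up. Plug 59 mm in diameter, 16 mm high, 3 mm chamfer at its foot; two lugs at the foot on the lid's +x and -x sides (each 9 mm wide, 5 mm high, out to 36.5 mm from the axis); flange 84 mm in diameter from 16 to 24 mm; bar grip above. Origin at the centre of the plug's underside, z up.
- lid_bar (a point): Centre of the top of the lid's bar grip, 53 mm above the lid's origin. The bar runs along the lid's x axis, 56 mm long, 14 mm thick, 29 mm high. The lid enters with its x axis along the grinder's, either way round (within 0.08 rad), and is home with its flange on the rim: origin 79 mm above the table. It then twists only clockwise.
- switch_ring (a joint): Sprung ring inside the mouth, pushed round by the lugs, in rad, clockwise positive, 0 at rest. It reads about 0.13 less than the twist of the lid from its entry direction (so about 0.52 at the half-way rib) and turns the lid back with about 0.07 N m when let go. Past a lid twist of about 0.9 two spring nubs resist; the lock clicks at about 1.3.
- cover: Plain storage cover, loose, grey: same 84 mm flange and 59 mm plug as the lid, but with no lugs and a round knob 34 mm in diameter, 52 mm high in all. Origin at the centre of its underside. The lid and the cover lie one to the left and one to the right of the grinder, in either order. Leave it.
- slim_bottle: Slim clear bottle with an orange cap, 40 x 40 x 113 mm, to the left of the grinder, origin under its centre. Leave it.
- balm_pot: Small round pot with a wide red lid, 58 x 58 x 50 mm, near the right far edge, origin under its centre. Leave it.

How it is judged:
On the way, in this order (a step that is already met when the one before it is completed fails the run):
1. the grind lever stands at the middle mark (value of joint grind_lever between -0.12 and 0.12 rad), for 0.3 s.
2. the lid is home in the mouth, its lugs through the slots, not yet twisted to half way (horizontal distance between lid and mouth below 0.004 m and z of lid in the frame of grinder below 0.082 m and angle between lid's own z axis and vertical below 0.08 rad and value of joint switch_ring below 0.3 rad), for 0.1 s.
At the end, for the whole second after the job is handed in: Lever within 0.12 rad of the middle mark; lid home (within 4 mm of the mouth axis, origin under 82 mm, level within 0.08 rad), twisted clockwise 0.5 to 0.8 rad from entry, sprung ring at 0.3 to 0.75 rad, still gripped with over 2 N (all of step 1 and horizontal distance between lid and mouth below 0.004 m and z of lid in the frame of grinder below 0.082 m and angle between lid's own z axis and vertical below 0.08 rad and angle between the x axis of lid and the x axis of grinder, either way round between 0.5 and 0.8 rad and value of joint switch_ring between 0.3 and 0.75 rad and contact force between the fingers and lid above 2 N); the arm keeps its last pose, push and grip.
It fails at once if the lid is twisted on into its lock (value of joint switch_ring above 1.05 rad).
It fails at once if the lid is tipped over (angle between lid's own z axis and vertical above 0.6 rad).
It fails at once if the plain cover is moved (distance of cover from where it was at the start of the episode above 0.03 m).
It fails at once if the slim bottle or the small pot is pushed away or knocked over (distance of any of slim_bottle, balm_pot from where it was at the start of the episode above 0.03 m or angle between any of slim_bottle, balm_pot's own z axis and vertical above 0.5 rad).
It also fails if it takes over 58 s, if anything falls off the work surface, if the arm or the gripper's body presses on something with over 40 N, if the wrist force passes 120 N, or if a joint passes its speed limit or range.

## Robot

A 6-joint arm with a two-finger parallel gripper is mounted at the origin on the work surface; the furniture and walls round the work are solid. World frame = base frame: x ahead of the robot, y to its left, z up, the work surface at z = 0. Lengths are in m, angles in rad, forces in N, time in s.
With the tool pointing down it reaches from about 0.35 to 0.975 m from the base axis. Payload 7.1 kg.
Tool frame: the origin (TCP) lies at the very end of the fingers, on their centre line; the grasp point (between the pads) lies 19 mm behind it; z points along the fingers, y is the line along which they close (so a half turn about z gives the same grasp; the last joint's range is limited). The gripper opens to 88 mm and grips with 3 to 60 N. Pads are 20 mm wide; open, the fingers measure 115 mm over their backs; the gripper's body (75 mm by 178 mm) begins 61 mm behind the grasp point.
Start: joints at [-1.235, 0.423, 1.63, -0, 1.089, -0.019], TCP at [0.217, -0.586, 0.223] pointing down, gripper open.
Joint ranges: [-3, 3], [-0.9, 2.11], [0.09, 2.58], [-1.31, 4.45], [0.11, 2.69], [-2.54, 2.54]. Speed limits (rad/s): [2.39, 2.39, 3.01, 3.14, 3.14, 3.14].

## Interface

Orientations are given as a unit quaternion [x, y, z, w].
In Python, from station import manip, inverse_kinematics, camera, get_calibration, job, boxes_of, landmark_of, telemetry gives the robot as it stands. The module is installed in compiled form; this text tells all that it offers. Calls block until the motion is done:
- manip.move_pose(position, orientation): joint-space move of the TCP to a pose.
- manip.move_l(position, attitude=None, rate=0.15): straight line of the TCP; attitude=None keeps the orientation; rate is the mean speed in m/s.
- manip.move_joints(angles): joint-space move.
- manip.grip(opening, force=None): finger opening in m; force is the grip in N (None keeps the last); returns when the fingers have stopped.
- manip.dwell(seconds).
- inverse_kinematics(position, orientation): joint angles nearest the present ones, or None.
- camera(name): name is "scene" or "top"; returns the picture (400x640x3 uint8, red, green, blue); there is no depth.
- get_calibration(name): a dict with "fx", "fy", "cx", "cy" (pixels), "camera_from_world" (4x4, takes a point from world to camera coordinates). Camera axes: x right, y down, z forward; pixel columns grow to the right and rows downward; lengths in m; the calibration is good to about 2 mm. A picture is of the moment at which its call begins. get_calibration takes no time and is no camera call.
A pose or a line that the arm cannot do raises manip.PlanningError and nothing moves.
- job.sign_off(): hands the job in; it is judged then, once.
Trained networks look in the newest picture that a camera, given by its name, has taken for a name from the list of things; names that differ only in an ending like _2 or _b are one class to them, and where a whole thing is asked for, a point or a joint stands for the part that bears it (a point fixed in the world has none). Each returns a list of dicts, best first, with "conf" (0 to 1); they miss things now and then, are a little off and sometimes report something else, mostly with a low value. They report only what shows in the picture. A call takes as long as a camera call.
- boxes_of(target, camera): "point" ([x, y, z] in m, in world coordinates, good to about 4 mm: the middle of the surface that is visible of it).
- landmark_of(target, camera): "point" ([x, y, z] in m, in world coordinates, good to about 4 mm: a listed point, or the origin of a listed thing).
Readings, each from a call of its own:
- telemetry.get_t(): time.
- telemetry.get_joint_pos(): joint angles.
- telemetry.get_qd(): joint speeds.
- telemetry.get_joint_torque(): joint torques, N m.
- telemetry.get_tool_pos(): TCP position.
- telemetry.get_tool_rot(): TCP orientation.
- telemetry.get_contact_force(): force on the tool from outside, world axes, zero at the start.
- telemetry.get_torque(): the same for the moment, N m.
- telemetry.get_finger_gap(): finger opening in m.
- telemetry.get_finger_force(): force on a finger pad.
Only numpy, scipy, OpenCV 4.12 (cv2) and the standard library are available. Lean on these libraries where they do the work, as an engineer would, in place of code of your own. Each camera call takes 0.05 s, during which the arm holds its last target. There are 200 camera calls.

## Working session

There is one attempt and no reset: what is moved stays moved. The work goes in short steps, each a Python script; the robot and the scene stay as the last script left them, time stands still between calls to the robot, and variables do not carry over. Pictures are saved under pics/ and viewed, at most 10 in all, crops included, and the job is handed in when it is done.

```bash
mkdir -p pics; python3 - <<'E'
from station import *
import cv2,numpy as np
for c in("scene","top"):
    im=camera(c); cv2.imwrite(f"pics/{c}0.png",im[:,:,::-1])
    k=get_calibration(c); print(c,k["fx"],k["cx"],np.round(k["camera_from_world"],3).tolist())
    for n in["grinder","mouth","half_rib","lever_top","lid","lid_bar","cover","slim_bottle","balm_pot"]:
        print(n,[(np.round(d["point"],3).tolist(),round(d["conf"],2)) for d in landmark_of(n,c)[:3]])
print(telemetry.get_t(),telemetry.get_tool_rot())
E
```

```text
scene 371.2351515624225 319.0010451245287 [[-0.858, -0.513, -0.015, 0.383], [-0.328, 0.571, -0.752, 0.229], [0.394, -0.641, -0.659, 0.741], [0.0, 0.0, 0.0, 1.0]]
grinder [([0.454, 0.02, 0.001], 0.72), ([0.345, 0.285, 0.05], 0.6), ([0.486, -0.275, 0.0], 0.47)]
mouth [([0.457, 0.021, 0.101], 0.76), ([0.481, -0.109, 0.104], 0.63), ([0.495, -0.003, 0.094], 0.25)]
half_rib [([0.496, -0.005, 0.094], 0.77)]
lever_top [([0.484, -0.106, 0.106], 0.68)]
lid [([0.484, -0.107, 0.103], 0.22)]
lid_bar [([0.342, 0.287, 0.052], 0.89)]
cover [([0.373, -0.324, -0.001], 0.56), ([0.498, -0.005, 0.092], 0.19)]
slim_bottle [([0.479, 0.22, 0.0], 0.75)]
balm_pot [([0.484, -0.278, 0.002], 0.66)]
top 513.3010485907176 312.83575050339493 [[-0.39, -0.921, -0.0, 0.165], [-0.886, 0.375, -0.273, 0.432], [0.252, -0.106, -0.962, 1.229], [0.0, 0.0, 0.0, 1.0]]
grinder [([0.455, 0.02, 0.001], 0.84)]
mouth [([0.458, 0.02, 0.092], 0.92), ([0.372, -0.324, -0.003], 0.61)]
half_rib [([0.497, -0.002, 0.094], 0.69)]
lever_top [([0.48, -0.103, 0.101], 0.56)]
lid [([0.34, 0.288, -0.007], 0.64)]
lid_bar [([0.344, 0.284, 0.052], 0.81)]
cover [([0.373, -0.324, -0.002], 0.68)]
slim_bottle [([0.343, 0.288, -0.003], 0.65), ([0.482, 0.219, -0.006], 0.57), ([0.456, 0.021, 0.091], 0.35)]
balm_pot [([0.484, -0.278, -0.001], 0.7)]
1.0 [ 9.84309815e-01  1.76448826e-01  8.74801913e-06 -1.61825823e-05]
```

View pics/top0.png

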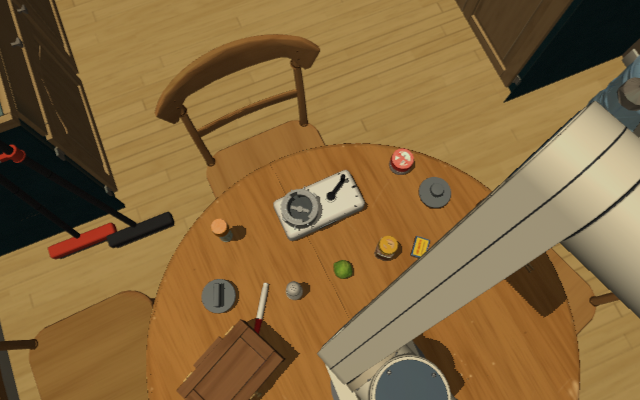

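View pics/scene0.png

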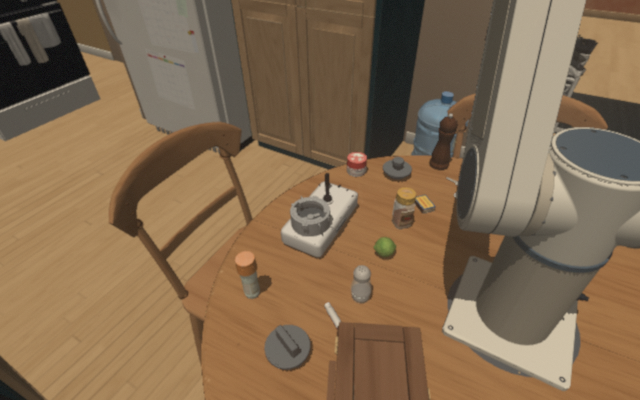

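The top view shows the lid with the bar at (219,295), the plain cover at (435,192), and the grinder at (320,205) with its lever pointing to the upper right. Next I rectify the image to get yaws.

```bash
cat > h.py <<'E'
from station import *
import cv2,numpy as np
def proj(c,P):
    k=get_calibration(c);M=np.array(k["camera_from_world"]);q=np.atleast_2d(P)@M[:3,:3].T+M[:3,3]
    return np.c_[k["fx"]*q[:,0]/q[:,2]+k["cx"],k["fy"]*q[:,1]/q[:,2]+k["cy"]]
def rect(c,im,ctr,z,half=.06,n=400):
    # up = world +x, left = world +y
    x,y=ctr;w=np.array([[x+half,y+half,z],[x+half,y-half,z],[x-half,y-half,z],[x-half,y+half,z]])
    H=cv2.getPerspectiveTransform(proj(c,w).astype(np.float32),np.float32([[0,0],[n,0],[n,n],[0,n]]))
    return cv2.warpPerspective(im,H,(n,n),flags=cv2.INTER_CUBIC)
E
python3 - <<'E'
from h import *
t=cv2.imread("pics/top0.png");s=cv2.imread("pics/scene0.png")
r=[rect("top",t,(.463,-.03),.055,.13),rect("scene",s,(.463,-.03),.095,.13)]
l=[rect("top",t,(.343,.286),.053),rect("scene",s,(.343,.286),.053)]
cv2.imwrite("pics/r.png",cv2.resize(np.vstack([np.hstack(r),np.hstack(l)]),(600,600)))
cv2.imwrite("pics/r.png",np.vstack([np.hstack(r),np.hstack(l)])[:, :] if 0 else cv2.resize(np.vstack([np.hstack(r),np.hstack(l)]),(600,600)))
E
```

```text
(no output)
```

View pics/r.png

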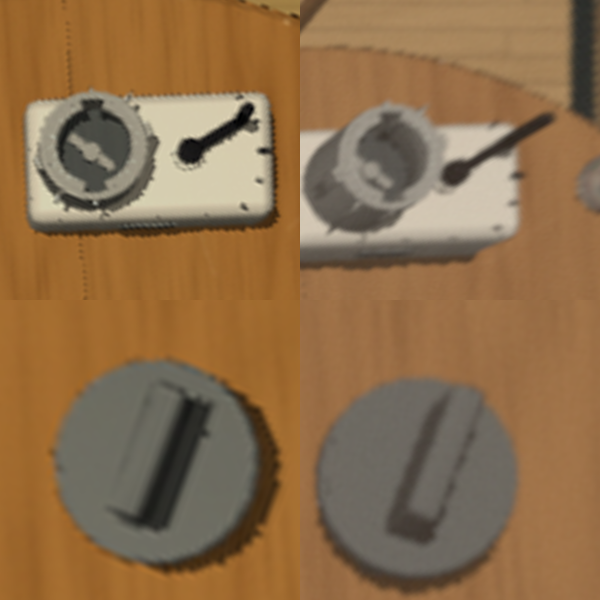

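The rectified view shows the grinder's yaw as slightly positive, with slots at (93,103) and (97,197). The lever end is at (250,107), and the lid bar runs at about -0.33 rad. I compute these more precisely next.

```bash
cat >> h.py <<'E'
def cam(c):
    M=np.array(get_calibration(c)["camera_from_world"]);return -M[:3,:3].T@M[:3,3]
def tri(A,B,ca="top",cb="scene"):
    a,b=cam(ca),cam(cb);u,v=np.array(A)-a,np.array(B)-b
    s=np.linalg.lstsq(np.c_[u,-v],b-a,rcond=None)[0];p,q=a+s[0]*u,b+s[1]*v
    return (p+q)/2,np.linalg.norm(p-q)
E
python3 - <<'E'
from h import *
t=cv2.imread("pics/top0.png");s=cv2.imread("pics/scene0.png")
def w(u,v,ctr,z,half,n=300): return [ctr[0]+(n/2-v)*2*half/n,ctr[1]+(n/2-u)*2*half/n,z]
c=(.463,-.03)
print("post",tri(w(250,107,c,.055,.13),w(552,117,c,.095,.13) if 0 else w(252,117,c,.095,.13)))
print("pivot",tri(w(189,150,c,.055,.13),w(155,172,c,.095,.13)))
b=(.343,.286)
# bar top face: centres
print("bar",tri(w(146,448-300,b,.053,.06),w(150,455-300,b,.053,.06)))
r=rect("top",t,c,.055,.13,800)
hsv=cv2.cvtColor(r,cv2.COLOR_BGR2HSV);m=((hsv[...,2]>170)&(hsv[...,1]<70)).astype(np.uint8)
m=cv2.morphologyEx(m,cv2.MORPH_OPEN,np.ones((9,9)));cn=max(cv2.findContours(m,0,2)[0],key=cv2.contourArea)
R=cv2.minAreaRect(cn);print(R,w(*R[0],c,.055,.13,800))
g=rect("top",t,(.457,.02),.095,.065,400);cv2.imwrite("pics/m.png",np.hstack([g,rect("scene",s,(.457,.02),.095,.065,400)]))
E
```

```text
post (array([ 0.48554907, -0.10732129,  0.10457003]), np.float64(0.0005878143474872247))
pivot (array([ 0.45977182, -0.06191165,  0.06761501]), np.float64(0.0001385892823518233))
bar (array([0.34213657, 0.28686961, 0.05409755]), np.float64(0.003122149092148516))
((501.1292724609375, 412.78363037109375), (314.8932189941406, 419.60986328125), 87.96186828613281) [0.45884532012939455, -0.06286701354980469, 0.055]
```

View pics/m.png

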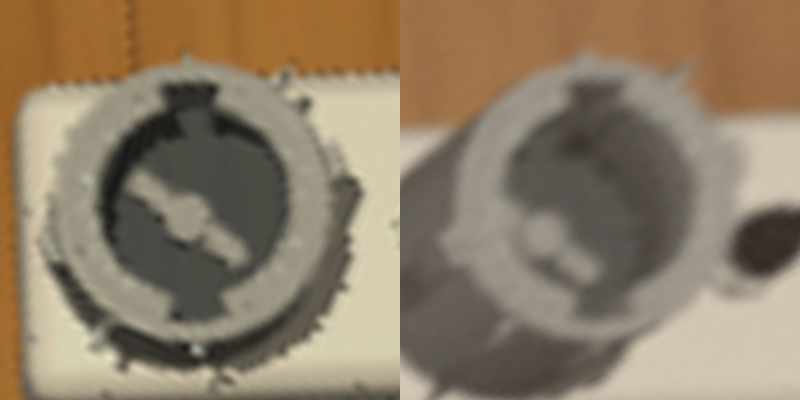

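The mouth centre is at about (0.457, 0.022) with grinder yaw of about 0.033, from slots at (189,90) and (196,303). The lever pivot is at (0.460, -0.063) and the post at (0.4855, -0.107). I start with the lever.

```bash
cat >> h.py <<'E'
from scipy.spatial.transform import Rotation as Rn
def down(th):
    y=np.array([np.cos(th),np.sin(th),0]);z=np.array([0,0,-1.]);return Rn.from_matrix(np.c_[np.cross(y,z),y,z]).as_quat()
YAW=.033;MO=np.array([.457,.022]);PV=np.array([.4598,-.0628])
def post(a): return PV+.05*np.array([np.sin(a),-np.cos(a)])
def st(): print(round(telemetry.get_t(),2),np.round(telemetry.get_tool_pos(),4),np.round(telemetry.get_contact_force(),1),round(telemetry.get_finger_gap(),4),np.round(telemetry.get_finger_force(),1),np.round(telemetry.get_joint_pos(),2))
E
python3 - <<'E'
from h import *
a0=.525
p=telemetry.get_tool_pos();manip.move_l([p[0],p[1],.30],rate=.3)
manip.grip(.05)
manip.move_pose([*post(a0),.17],down(a0));st()
manip.move_l([*post(a0),.076],rate=.1);st()
manip.grip(0.0,8);st()
for a in np.linspace(a0,YAW,6)[1:]: manip.move_l([*post(a),.076],down(a),rate=.06)
st();manip.dwell(.1)
manip.grip(.05);manip.dwell(.3)
manip.move_l([*post(YAW),.20],rate=.25);st()
im=camera("top");cv2.imwrite("pics/top1.png",im[:,:,::-1])
s=camera("scene")[:,:,::-1];cv2.imwrite("pics/l1.png",np.hstack([rect("top",im[:,:,::-1].copy(),(.463,-.06),.06,.1),rect("scene",s.copy(),(.463,-.06),.06,.1)]))
for c in("top","scene"):print([(np.round(d["point"],3),d["conf"]) for d in landmark_of("lever_top",c)[:2]])
E
```

```text
4.19 [ 0.4852 -0.1068  0.1702] [ 0.5 -0.4 -0.1] 0.0498 0.0 [-0.24  0.31  1.95 -0.    0.88 -0.76]
5.28 [ 0.4853 -0.1062  0.0764] [ 0.4 -0.1 -1. ] 0.0501 0.0 [-0.24  0.47  2.    0.    0.67 -0.76]
5.96 [ 0.4849 -0.1061  0.076 ] [-0.1 -1.6  1. ] 0.0118 8.0 [-0.24  0.47  2.   -0.    0.67 -0.76]
7.21 [ 0.4618 -0.1131  0.0761] [ 1.  -5.8  0.2] 0.0116 8.0 [-0.26  0.45  2.05 -0.    0.65 -0.3 ]
9.02 [ 0.4609 -0.1126  0.1994] [-0.5  0.4 -0.5] 0.0498 0.0 [-0.26  0.23  1.97  0.    0.93 -0.3 ]
[(array([ 0.46 , -0.112,  0.102]), 0.52)]
[(array([0.343, 0.288, 0.001]), 0.67), (array([ 0.457, -0.113,  0.103]), 0.64)]
```

View pics/l1.png

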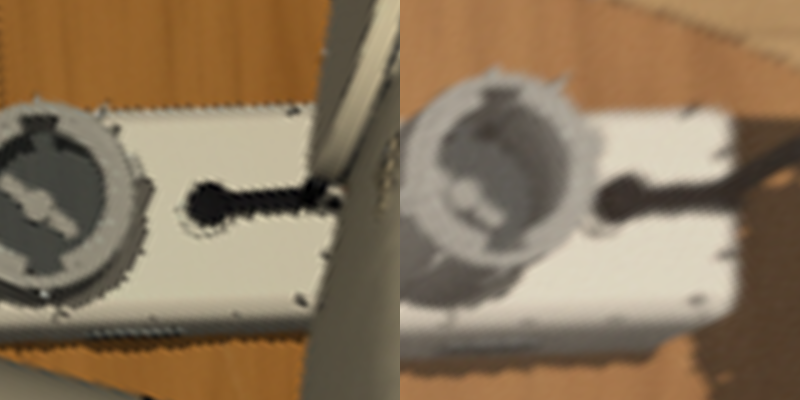

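The lever arm is parallel to the base's long edges, between (205,205) and (320,197), so it stands at the middle mark. Next is the lid grasp.

```bash
python3 - <<'E'
from h import *
L=np.array([.3425,.2865]);th=-.33+np.pi/2
manip.move_pose([.42,.1,.30],down(th))
manip.move_pose([*L,.16],down(th));st()
manip.move_l([*L,.028],rate=.12);st()
manip.grip(0.0,40);manip.dwell(.2);st()
manip.move_l([*L,.20],rate=.12);st()
thi=YAW+np.pi/2
manip.move_pose([*MO,.20],down(thi));st()   # lid origin ~ .172
for c in("top","scene"):
    im=camera(c)[:,:,::-1].copy();cv2.imwrite(f"pics/{c}2.png",im)
    for n in("lid","lid_bar","mouth"):print(c,n,[(np.round(d["point"],4),round(d["conf"],2)) for d in landmark_of(n,c)[:2]])
a=rect("top",cv2.imread("pics/top2.png"),MO,.172+.02,.065);b=rect("scene",cv2.imread("pics/scene2.png"),MO,.172+.016,.065)
cv2.imwrite("pics/lid2.png",np.hstack([a,b]))
E
```

```text
11.12 [0.3434 0.286  0.1602] [-0.5  0.8 -1. ] 0.0501 0.0 [ 0.67  0.26  2.06 -0.    0.82 -0.57]
12.38 [0.3429 0.2867 0.0285] [ 0.6 -0.4 -0.9] 0.0502 0.0 [ 0.67  0.52  2.12  0.    0.5  -0.57]
13.22 [0.3426 0.2866 0.0281] [-1.2  0.   3. ] 0.0136 40.0 [ 0.67  0.52  2.12  0.    0.5  -0.57]
14.81 [0.3421 0.2862 0.1994] [-0.4  0.4 -0.9] 0.0137 40.0 [ 0.67  0.19  2.03 -0.    0.92 -0.57]
15.92 [0.4567 0.0225 0.1997] [-0.2  0.5 -0.7] 0.0138 40.0 [ 0.02  0.21  2.01  0.    0.93 -1.58]
top lid []
top lid_bar []
top mouth [(array([0.4567, 0.0207, 0.0939]), 0.69)]
scene lid [(array([0.456 , 0.0255, 0.1723]), 0.97)]
scene lid_bar [(array([0.458 , 0.0217, 0.2234]), 0.71), (array([0.4562, 0.0209, 0.0979]), 0.53)]
scene mouth [(array([0.4554, 0.0234, 0.0996]), 0.91)]
```

View pics/lid2.png

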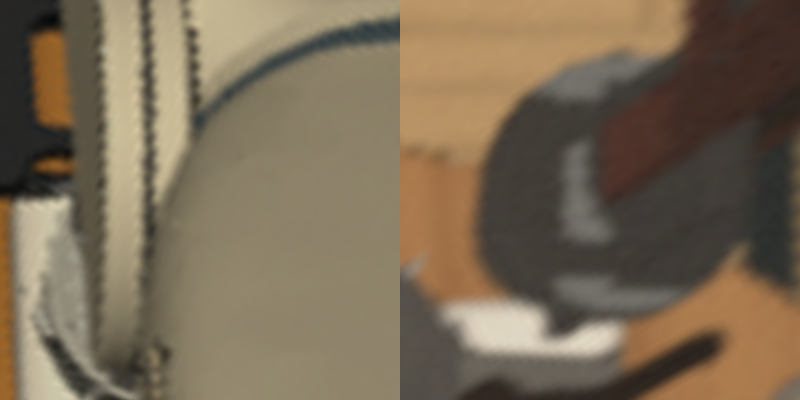

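The lid is held level and is centred over the mouth to about 1 mm: the flange spans rows 52–315 in the scene view. I lower it with force monitoring.

```bash
python3 - <<'E'
from h import *
thi=YAW+np.pi/2
manip.move_l([*MO,.130],down(thi),rate=.12);st()
f0=np.array(telemetry.get_contact_force())
for z in np.arange(.127,.1055,-.002):
    manip.move_l([*MO,z],down(thi),rate=.03)
    f=np.array(telemetry.get_contact_force())-f0;print(round(z,4),np.round(f,1),np.round(telemetry.get_tool_pos(),4),np.round(telemetry.get_torque(),2))
    if abs(f[2])>12 : break
st()
E
```

```text
17.05 [0.4574 0.022  0.1303] [-0.4  0.3 -1.2] 0.0135 40.0 [ 0.02  0.33  2.06 -0.    0.76 -1.58]
0.127 [ 0.6 -0.  -0.1] [0.4573 0.022  0.1274] [ 0.09 -0.17 -0.01]
0.125 [ 0.4 -0.2 -0.7] [0.457 0.022 0.125] [ 0.1  -0.17  0.02]
0.123 [-0.3 -0.5  0.4] [0.4569 0.022  0.1229] [ 0.05 -0.16 -0.05]
0.121 [0.3 0.4 0.5] [0.4569 0.022  0.1209] [ 0.07 -0.12  0.  ]
0.119 [ 0.9 -0.2  0.6] [0.4569 0.022  0.1189] [ 0.06 -0.18 -0.03]
0.117 [-0.3  0.4 -0.1] [0.4569 0.022  0.1169] [ 0.06 -0.16  0.02]
0.115 [ 0.5 -0.2 -0.3] [0.4569 0.022  0.1149] [ 0.07 -0.12 -0.02]
0.113 [0.2 0.2 0.2] [0.4569 0.022  0.1129] [ 0.1  -0.1   0.03]
0.111 [ 0.9 -0.1 -0.6] [0.4569 0.022  0.1109] [ 0.08 -0.18 -0.  ]
0.109 [ 0.1 -0.2 -0.9] [0.4569 0.022  0.1089] [ 0.09 -0.13  0.01]
0.107 [ 2.3 -0.9  1.8] [0.4573 0.022  0.1071] [ 0.08 -0.21 -0.  ]
19.8 [0.4573 0.022  0.1071] [ 1.9 -0.6  0.6] 0.0135 40.0 [ 0.02  0.37  2.07  0.    0.7  -1.58]
```

```bash
python3 - <<'E'
from h import *
thi=YAW+np.pi/2
manip.dwell(.3)
manip.move_l([*MO,.1065],down(thi),rate=.03);st()
q=np.array(inverse_kinematics([*MO,.1065],down(thi)));print(np.round(q,3))
for d in np.linspace(0,.65,7)[1:]:
    manip.move_joints(q+[0,0,0,0,0,d]);print(round(d,2),np.round(telemetry.get_contact_force(),1),np.round(telemetry.get_torque(),2))
manip.dwell(.3);st();print(Rn.from_quat(telemetry.get_tool_rot()).as_matrix()[:2,1])
s=camera("scene")[:,:,::-1].copy()
for n in("lid","lid_bar","half_rib","lever_top"):print(n,[(np.round(d["point"],4),round(d["conf"],2)) for d in landmark_of(n,"scene")[:2]])
x,y=proj("scene",[[*MO,.1]])[0].astype(int);cv2.imwrite("pics/f.png",cv2.resize(s[y-60:y+60,x-70:x+70],None,fx=5,fy=5,interpolation=2))
E
```

```text
20.35 [0.4574 0.022  0.1071] [-0.6 -1.1  8.4] 0.0138 40.0 [ 0.02  0.37  2.07  0.    0.7  -1.58]
[ 0.022  0.372  2.07  -0.     0.7   -1.582]
0.11 [0.1 0.1 7.6] [ 0.02  0.03 -0.12]
0.22 [-0.7 -0.8  7.6] [-0.11 -0.01 -0.16]
0.32 [-0.6 -2.1  7.1] [-0.24  0.03 -0.14]
0.43 [-0.3 -1.9  7.2] [-0.37  0.07 -0.06]
0.54 [-0.4 -2.2  7.8] [-0.43  0.06 -0.09]
0.65 [-1.  -3.1  8.3] [-0.51  0.1  -0.01]
22.15 [0.4574 0.0216 0.1071] [-0.8 -3.7  9.1] 0.0138 40.0 [ 0.02  0.37  2.07 -0.    0.7  -0.93]
[0.578594   0.81561571]
lid [(array([0.4582, 0.0232, 0.0796]), 0.65)]
lid_bar [(array([0.4562, 0.0222, 0.1312]), 0.97)]
half_rib []
lever_top [(array([ 0.4587, -0.1134,  0.1011]), 0.69)]
```

View pics/f.png

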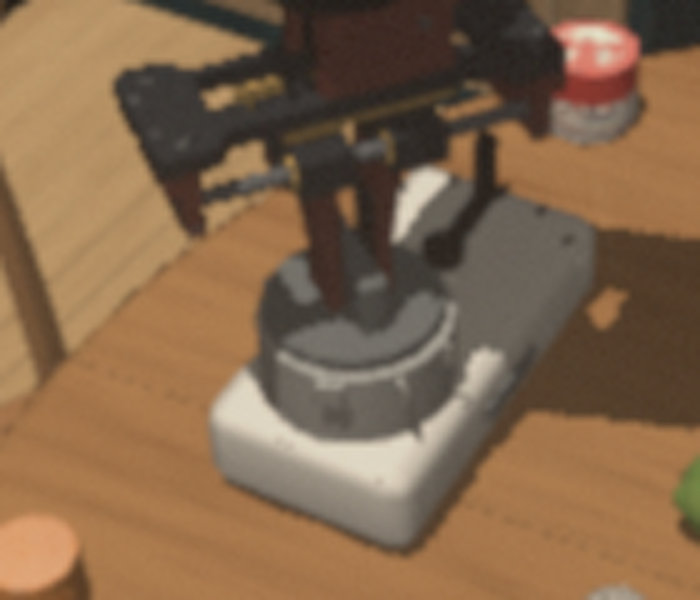

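The flange sits flat on the rim (about (360,350)) with the fingers still on the bar. The tool angle gives a twist of 0.65 rad, and the lever is at its middle mark. I hand it in.

```bash
python3 -c "
from station import job
print(job.sign_off())"
```

```text
the job is handed in; nothing more can be done
None
```

I handed the job in with the lever at its middle mark and the lid fully home, twisted about 0.65 rad clockwise and still gripped at 40 N; sign-off returned no verdict.

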